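# Clip the food container shut crosswise and slide it to the stop rail

## Robot

A 6-joint arm with a two-finger parallel gripper is mounted at the origin on the work surface. World frame = base frame: x ahead of the robot, y to its left, z up, the work surface at z = 0. Lengths are in m, angles in rad, forces in N, time in s.
With the tool pointing down it reaches from about 0.325 to 0.85 m from the base axis. Payload 4.4 kg.
Tool frame: the origin (TCP) lies at the very end of the fingers, on their centre line; the grasp point (between the pads) lies 19 mm behind it; x points along the fingers, z is the direction in which the jaws open and shut, and the axes are right-handed (so a half turn about x gives the same grasp; the last joint's range is limited). The gripper opens to 94 mm and grips with 3 to 60 N. Pads are 16 mm wide; open, the fingers measure 119 mm over their backs; the gripper's body (75 mm by 177 mm) begins 78 mm behind the grasp point.
Start: joints at [-1.363, 0.207, 1.542, -0, 1.393, -0.15], TCP at [0.201, -0.539, 0.205] pointing down, gripper open.
Joint ranges: [-2.73, 2.73], [-0.86, 2.22], [0.23, 2.46], [-1.11, 4.25], [0.08, 2.63], [-2.82, 2.82]. Speed limits (rad/s): [2.79, 2.79, 3.14, 3.14, 3.14, 3.14].

## Interface

Orientations are given as a unit quaternion [x, y, z, w].
In Python, from rig import get_state, camera, r, regions_of, mark_of gives the robot as it stands.
- The arm moves only by the shell command python3 -m inch 'ROWS' [FORCE]. ROWS is JSON, a list of rows, each a list of 7 numbers: the turn, a rotation vector about the tool's x, y, z in units of 5 degrees (1.0 is 5 degrees), then the shift along the tool's x, y, z in units of 40 mm (1.0 is 40 mm), then the opening, from -1 (shut) to 1 (fully open). In form: [[rx, ry, rz, tx, ty, tz, fingers], ...]. A call has 1 to 12 rows; each row is the pose to reach, as a shift and turn from the pose commanded when the call began, along the tool's axes at that moment; what a row does not reach only later rows make up. A row lasts 1/8 s, in which the tool goes at most 62.5 mm and 10.7 degrees, less where a joint would pass 70% of its speed; a pose out of reach is approached as far as the arm can. A call with a gripper value outside its range is refused whole. The fingers move at their own pace and stop on an object; FORCE is the grip in N (left out, the last holds). Time passes only in rows, so rows that repeat a pose let the fingers close. It gives the time, the measured TCP pose, the force and the opening at its end, in the units of the state.
- get_state(): the state, without advancing time (a new reading comes with each control period).
- camera(name): name is "scene" or "top" or "wrist"; returns a dict with "image" (400x640x3 uint8, blue, green, red), "range_z" (400x640 float32, m along the optical axis (not along the pixel's ray), 0 where there is no reading), "intrinsics" (3x3 intrinsics, pixels), "rvec" (rotation vector, rad) and "tvec" (3), from world to camera coordinates, as OpenCV has them; the wrist camera has in their place "T_tool_cam" (4x4, takes a point from camera to tool coordinates, whose origin is the TCP and whose axes are the tool frame's). Camera axes: x right, y down, z forward; pixel columns grow to the right and rows downward; lengths in m; the calibration is good to about 2 mm. A picture is of the moment at which its call begins: read the wrist's pose just before it.
- r.close_job(): hands the job in, once; it reports no verdict.
Trained networks look in the newest picture that a camera, given by its name, has taken for a name from the list of things; names that differ only in an ending like _2 or _b are one class to them, and where a whole thing is asked for, a point or a joint stands for the part that bears it (a point fixed in the world has none). Each returns a list of dicts, best first, with "conf" (0 to 1); they miss things now and then, are a little off and sometimes report something else, mostly with a low value. They report only what shows in the picture. A call takes as long as a camera call. They do not tell look-alikes from the thing itself.
- regions_of(camera, label): "region" (400x640 bool, what is visible of it).
- mark_of(camera, label): "point" ([x, y, z] in m, in the coordinates of the camera as it stood for that picture, good to about 4 mm: a listed point, or the origin of a listed thing).
The state is a dict: "time_s": time; "joint_positions": joint angles; "qvel": joint speeds; "tau": joint torques, N m; "eef_pos": TCP position; "tcp_rot": TCP orientation; "wrist_force": force on the tool from outside, world axes, zero at the start; "moment": the same for the moment, N m; "finger_gap": finger opening in m.
Only numpy, scipy, OpenCV 4.12 (cv2) and the standard library are available. Lean on these libraries where they do the work, as an engineer would, in place of code of your own. Each camera call takes 0.05 s, during which the arm holds its last target.

## Task

Close the food container's lid: swing down its four hinged clips and press each until it snaps shut, working crosswise: after the first clip do the one at the diagonally opposite corner, then the other two. When all four are snapped, push the container across the bench, without lifting it, until its far wall lies flush along the stop rail, well within the rail's length. Press firmly but not brutally, and leave everything else on the bench where it is.

Things in the scene. Friction and masses are not known exactly. Their poses are not given: they have to be found in the camera images.
- box: Food container with its lid on: 170 mm long (x, away from the robot), 140 mm wide (y, to the left), loose, about 0.7 to 1.1 kg. Clear walls, white lid, lid top 75 mm up. Origin: centre of its underside. Four grey hinged flaps (clips), two on each long side; hinge lines along x, 90 mm up, at y = +78 mm (left) or -78 mm (right); clip centres at x = -42 mm (near) and +42 mm (far).
- box_far_left (a point): left corner of the container's far wall (the face turned to the rail), 18 mm up
- box_far_right (a point): right corner of the container's far wall, 18 mm up
- rail_face (a point): middle of the front face (turned to the robot) of the fixed straight metal stop rail that lies on the bench beyond the container; 18 mm up. The rail is 320 mm long along this point's y axis, 36 mm high; x points from the face into the rail.
- clip_nl (a joint): opening angle of the near-left clip (near = towards the robot, left = +y): 0 shut, level over the lid; 1.57 upright; at most 2.3, leaning outward. The hinge is slightly stiff: it stays where left. Swung down loosely it stops at 0.23 on a sprung catch; pressed at the pad point with 8 to 10 N it sinks springily (its catch sits on the soft seal) and at about 0.07 the catch gives: it drops to 0 and stays; let go earlier, it rises again. Over 40 N would break it.
- clip_nl_pad (a point): point on the near-left clip's top face, mid-width, 42 mm from the hinge (where to press). The clip is 56 mm wide, 55 mm long from hinge to free end, 4 mm thick; shut, its top face is 92 mm above the bench. x axis: hinge line; y: from hinge to free end; z: out of the top face
- clip_nr (a joint): opening angle of the near-right clip (near = towards the robot, left = +y): 0 shut, level over the lid; 1.57 upright; at most 2.3, leaning outward. The hinge is slightly stiff: it stays where left. Swung down loosely it stops at 0.23 on a sprung catch; pressed at the pad point with 8 to 10 N it sinks springily (its catch sits on the soft seal) and at about 0.07 the catch gives: it drops to 0 and stays; let go earlier, it rises again. Over 40 N would break it.
- clip_nr_pad (a point): point on the near-right clip's top face, mid-width, 42 mm from the hinge (where to press). The clip is 56 mm wide, 55 mm long from hinge to free end, 4 mm thick; shut, its top face is 92 mm above the bench. x axis: hinge line; y: from hinge to free end; z: out of the top face
- clip_fl (a joint): opening angle of the far-left clip (near = towards the robot, left = +y): 0 shut, level over the lid; 1.57 upright; at most 2.3, leaning outward. The hinge is slightly stiff: it stays where left. Swung down loosely it stops at 0.23 on a sprung catch; pressed at the pad point with 8 to 10 N it sinks springily (its catch sits on the soft seal) and at about 0.07 the catch gives: it drops to 0 and stays; let go earlier, it rises again. Over 40 N would break it.
- clip_fl_pad (a point): point on the far-left clip's top face, mid-width, 42 mm from the hinge (where to press). The clip is 56 mm wide, 55 mm long from hinge to free end, 4 mm thick; shut, its top face is 92 mm above the bench. x axis: hinge line; y: from hinge to free end; z: out of the top face
- clip_fr (a joint): opening angle of the far-right clip (near = towards the robot, left = +y): 0 shut, level over the lid; 1.57 upright; at most 2.3, leaning outward. The hinge is slightly stiff: it stays where left. Swung down loosely it stops at 0.23 on a sprung catch; pressed at the pad point with 8 to 10 N it sinks springily (its catch sits on the soft seal) and at about 0.07 the catch gives: it drops to 0 and stays; let go earlier, it rises again. Over 40 N would break it.
- clip_fr_pad (a point): point on the far-right clip's top face, mid-width, 42 mm from the hinge (where to press). The clip is 56 mm wide, 55 mm long from hinge to free end, 4 mm thick; shut, its top face is 92 mm above the bench. x axis: hinge line; y: from hinge to free end; z: out of the top face
- cucumber: Bystander: whole cucumber, 180 mm long, 46 mm thick, lying on the white board; origin at the centre of its underside
- bowl: Bystander: small steel bowl, 110 mm across, 50 mm high; origin at the centre of its underside
- jar: Bystander: glass jar with white cap, 70 mm across, 100 mm high, behind the rail; origin at the centre of its underside
- mug: Bystander: white cup, 76 mm across, 85 mm high, behind the rail; origin at the centre of its underside
- tin: Bystander: plain metal tin, 64 mm across, 75 mm high; origin at the centre of its underside
- spatula: Bystander: spatula with black handle, 260 mm long, lying flat; origin at the centre of its underside
- tub: Bystander: small white-lidded tub, 96 x 76 mm, 55 mm high; origin at the centre of its underside
There are look-alikes about, which are no part of the job. What is shaped like the box but yellow is not meant.

How it is judged:
On the way, in this order (a step that is already met when the one before it is completed fails the run):
1. a first clip is snapped shut, the others still open (((value of joint clip_nl below 0.04 rad and value of joint each of clip_nr, clip_fl, clip_fr above 0.04 rad) or (value of joint clip_nr below 0.04 rad and value of joint each of clip_nl, clip_fl, clip_fr above 0.04 rad) or (value of joint clip_fl below 0.04 rad and value of joint each of clip_nl, clip_nr, clip_fr above 0.04 rad) or (value of joint clip_fr below 0.04 rad and value of joint each of clip_nl, clip_nr, clip_fl above 0.04 rad))), for 0.2 s.
2. the clip diagonally opposite is snapped shut next, the other two still open (((value of joint each of clip_nl, clip_fr below 0.04 rad and value of joint each of clip_nr, clip_fl above 0.04 rad) or (value of joint each of clip_nr, clip_fl below 0.04 rad and value of joint each of clip_nl, clip_fr above 0.04 rad))), for 0.2 s.
3. all four clips are snapped shut (value of joint each of clip_nl, clip_nr, clip_fl, clip_fr below 0.04 rad), for 0.2 s.
4. the container has been pushed flush against the rail (x of each of box_far_left, box_far_right in the frame of rail_face above -0.006 m and y of box in the frame of rail_face between -0.085 and 0.085 m), for 0.2 s.
At the end, for the whole second after the job is handed in: All four clips are snapped shut (angle under 0.04 rad), and the container stands level on the bench at rest, both corners of its far wall within 6 mm of the rail's front face and its centre within 85 mm of the rail's middle along the rail (all of step 3 and all of step 4 and angle between box's own z axis and vertical below 0.05 rad and height (world z) of box below 0.005 m and linear speed of box below 0.01 m/s); the robot touches nothing.
It fails at once if two clips of the same side or the same end are shut while the other two are open ((value of joint each of clip_nl, clip_nr below 0.04 rad and value of joint each of clip_fl, clip_fr above 0.04 rad) or (value of joint each of clip_fl, clip_fr below 0.04 rad and value of joint each of clip_nl, clip_nr above 0.04 rad) or (value of joint each of clip_nl, clip_fl below 0.04 rad and value of joint each of clip_nr, clip_fr above 0.04 rad) or (value of joint each of clip_nr, clip_fr below 0.04 rad and value of joint each of clip_nl, clip_fl above 0.04 rad)).
It fails at once if the robot presses on the container or its clips with more than 40 N (contact force between any of the fingers, the arm and box above 40 N).
It fails at once if the container is lifted more than 20 mm off the bench (height (world z) of box above 0.02 m).
It fails at once if a bystander is moved more than 30 mm (distance of any of cucumber, bowl, jar, mug, tin, spatula, tub from where it was at the start of the episode above 0.03 m).
It also fails if it takes over 64 s, if anything falls off the work surface, if the arm or the gripper's body presses on something with over 40 N, if the wrist force passes 120 N, or if a joint passes its speed limit or range.

## Working session

There is one attempt and no reset: what is moved stays moved. The work goes in short steps, Python scripts to look and compute and a shell command to move; the robot and the scene stay as the last step left them, time stands still between calls to the robot, and variables do not carry over. Pictures are saved under pics/ and viewed, and the job is handed in when it is done.

```bash
ls; mkdir -p pics; cat > h.py <<'E'
import numpy as np,cv2
from rig import get_state,camera,r,regions_of,mark_of
from scipy.spatial.transform import Rotation as R
def c2w(c,p):
    Rm,_=cv2.Rodrigues(np.array(c["rvec"],float)); return Rm.T@(np.array(p,float)-np.array(c["tvec"],float).ravel())
def pix(c,u,v):
    K=np.array(c["intrinsics"]); z=c["range_z"][v,u]; return c2w(c,[(u-K[0,2])*z/K[0,0],(v-K[1,2])*z/K[1,1],z])
def cloud(c):
    K=np.array(c["intrinsics"]); z=c["range_z"]; v,u=np.mgrid[:400,:640]
    P=np.stack([(u-K[0,2])*z/K[0,0],(v-K[1,2])*z/K[1,1],z],-1)
    Rm,_=cv2.Rodrigues(np.array(c["rvec"],float)); return (P-np.array(c["tvec"],float).ravel())@Rm
def rel(p):
    "world target pos -> tool shift in row units, from measured pose"
    s=get_state(); return R.from_quat(s["tcp_rot"]).inv().apply(np.array(p)-s["eef_pos"])/0.04
E
python3 - <<'E'
from h import *
s=get_state();print(s["time_s"],s["eef_pos"],s["tcp_rot"],s["wrist_force"],R.from_quat(s["tcp_rot"]).as_matrix().round(3))
for n in["scene","top"]:
    c=camera(n);cv2.imwrite(f"pics/{n}0.png",c["image"])
    for l in["box","box_far_left","box_far_right","rail_face","clip_nl_pad","clip_nr_pad","clip_fl_pad","clip_fr_pad","tin","tub","bowl","cucumber","spatula","jar","mug"]:
        print(n,l,[(round(d["conf"],2),c2w(c,d["point"]).round(3).tolist()) for d in mark_of(n,l)[:3]])
E
```

```text
pics
0.0 [ 0.20116776 -0.53780288  0.20429197] [ 0.40360296  0.58158554 -0.40250878  0.58038745] [-0.18050354  0.03949707  0.44430512] [[-0.001  0.937  0.35 ]
 [ 0.002  0.35  -0.937]
 [-1.     0.    -0.002]]
scene box [(0.71, [0.637, 0.096, 0.019]), (0.68, [0.248, -0.303, -0.004]), (0.66, [0.548, 0.043, -0.001])]
scene box_far_left [(0.95, [0.335, -0.362, 0.019]), (0.58, [0.636, 0.094, 0.019])]
scene box_far_right [(0.93, [0.62, -0.04, 0.018]), (0.48, [0.52, -0.245, 0.003])]
scene rail_face [(0.74, [0.712, 0.036, 0.017])]
scene clip_nl_pad [(0.75, [0.273, -0.249, 0.097])]
scene clip_nr_pad [(0.82, [0.229, 0.397, 0.088]), (0.76, [0.488, -0.048, 0.126]), (0.68, [0.202, -0.268, 0.095])]
scene clip_fl_pad [(0.82, [0.297, -0.33, 0.091]), (0.76, [0.177, 0.305, 0.095]), (0.62, [0.603, 0.118, 0.129])]
scene clip_fr_pad [(0.95, [0.15, 0.38, 0.088]), (0.87, [0.576, -0.055, 0.128]), (0.64, [0.227, -0.348, 0.095])]
scene tin [(0.74, [0.68, -0.231, -0.001])]
scene tub [(0.97, [0.596, -0.332, 0.0]), (0.65, [0.694, 0.274, -0.003]), (0.55, [0.64, 0.093, 0.019])]
scene bowl [(0.66, [0.695, 0.273, -0.
[... 659 characters left out ...]
 0.134])]
top clip_nr_pad [(0.91, [0.204, -0.27, 0.091]), (0.86, [0.233, 0.407, 0.088]), (0.65, [0.491, -0.05, 0.128])]
top clip_fl_pad [(0.85, [0.174, 0.306, 0.089]), (0.64, [0.298, -0.325, 0.09]), (0.61, [0.601, 0.127, 0.123])]
top clip_fr_pad [(0.88, [0.154, 0.378, 0.093]), (0.63, [0.573, -0.057, 0.135]), (0.62, [0.228, -0.346, 0.093])]
top tin [(0.79, [0.681, -0.234, -0.002]), (0.23, [0.599, 0.125, 0.123])]
top tub [(0.73, [0.591, -0.33, -0.005]), (0.54, [0.488, -0.049, 0.128])]
top bowl [(0.68, [0.701, 0.28, 0.001])]
top cucumber [(0.65, [0.495, 0.402, 0.01])]
top spatula []
top jar [(0.59, [0.79, 0.113, -0.002]), (0.5, [0.787, -0.041, -0.002])]
top mug [(0.83, [0.784, -0.045, -0.005])]
```

View pics/scene0.png

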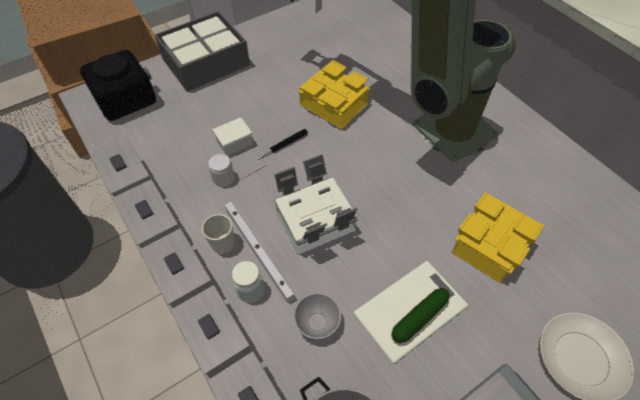

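View pics/top0.png

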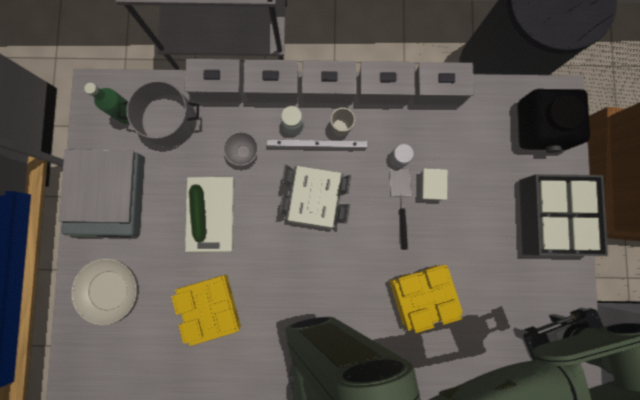

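The white box sits at about (0.547, 0.042): pixels (315,195) in top and (315,212) in scene. All four of its clips lean outward. The yellow look-alikes are at top (205,310) and (427,297). The rail runs from top (267,144) to (367,145). Next I'll refine the box and rail yaw.

```bash
python3 - <<'E'
from h import *
C={}
for n in["top","scene"]:
    c=camera(n);W=cloud(c);C[n]=W
    v=c["range_z"]>0
    m=v&(W[...,2]>0.068)&(W[...,2]<0.082)&(abs(W[...,0]-.547)<.12)&(abs(W[...,1]-.042)<.12)
    p=W[m];print(n,"lid",m.sum(),p[:,2].mean(),cv2.minAreaRect((p[:,:2]*1000).astype(np.float32)))
    m=v&(W[...,2]>0.03)&(W[...,2]<0.042)&(abs(W[...,0]-.73)<.06)&(abs(W[...,1]-.036)<.2)
    p=W[m];print(n,"rail",m.sum(),cv2.minAreaRect((p[:,:2]*1000).astype(np.float32)), cv2.fitLine(p[:,:2].astype(np.float32),cv2.DIST_HUBER,0,.01,.01).ravel(), p[:,2].mean())
    m=v&(W[...,2]>0.10)&(W[...,2]<0.16)&(abs(W[...,0]-.547)<.13)&(abs(W[...,1]-.042)<.15)
    p=W[m]
    for nm,ctr in dict(nl=(.51,.13),fl=(.6,.125),nr=(.49,-.05),fr=(.575,-.057)).items():
        q=p[np.hypot(p[:,0]-ctr[0],p[:,1]-ctr[1])<.045]
        if len(q)>5: print(nm,len(q),q.mean(0).round(3),q.min(0).round(3),q.max(0).round(3), np.linalg.svd(q-q.mean(0))[2][2].round(2))
E
```

```text
top lid 2433 0.07438535238135738 ((545.5347900390625, 41.02005386352539), (147.19168090820312, 170.86407470703125), 81.53804016113281)
top rail 674 ((737.593505859375, 60.010955810546875), (88.4861068725586, 357.30126953125), 5.023707389831543) [ 5.291263e-04 -9.999999e-01  7.199005e-01  5.646278e-02] 0.03479514535468232
nl 139 [0.515 0.128 0.133] [0.489 0.116 0.102] [0.544 0.141 0.152] [ 0.16  0.91 -0.38]
fl 154 [0.599 0.122 0.131] [0.572 0.109 0.101] [0.628 0.134 0.145] [ 0.15  0.88 -0.45]
nr 173 [ 0.491 -0.044  0.128] [ 0.464 -0.059  0.1  ] [ 0.52  -0.03   0.142] [0.13 0.83 0.54]
fr 143 [ 0.574 -0.048  0.132] [ 0.548 -0.062  0.104] [ 0.602 -0.036  0.146] [-0.12 -0.87 -0.49]
scene lid 2574 0.07512471649623433 ((548.6574096679688, 40.46937942504883), (165.16537475585938, 170.60511779785156), 81.41732788085938)
scene rail 1073 ((745.269775390625, 60.93730163574219), (107.75434112548828, 364.3283996582031), 6.615924835205078) [ 0.00538867 -0.99998546  0.72307974  0.05913366] 0.035838678078675676
nl 205 [0.52  0.128 0.128] [0.491 0.112 0.101] [0.547 0.14  0.147] [ 0.14  0.98 -0.17]
fl 186 [0.604 0.12  0.13 ] [0.575 0.107 0.1  ] [0.63  0.134 0.147] [ 0.13  0.94 -0.32]
nr 325 [ 0.495 -0.044  0.123] [ 0.464 -0.062  0.1  ] [ 0.523 -0.029  0.144] [0.13 0.9  0.41]
fr 312 [ 0.579 -0.05   0.126] [ 0.549 -0.064  0.1  ] [ 0.606 -0.036  0.146] [-0.13 -0.96 -0.26]
```

```bash
cat >> h.py <<'E'
BC=np.array([.547,.042]);TH=np.radians(-8.4)
def bw(x,y,z):
    c,s=np.cos(TH),np.sin(TH); return np.array([BC[0]+x*c-y*s,BC[1]+x*s+y*c,z])
def way(*pts):
    for p in pts: print(p, bw(*p).round(4), rel(bw(*p)).round(3))
def align():
    s=get_state(); M=np.array([[0,1,0],[0,0,-1],[-1,0,0]],float) # cols tool x,y,z in world: x down, y=+X, z=-Y
    M=np.array([[0,1,0],[0,0,-1],[-1,0,0]],float)
    d=(R.from_quat(s["tcp_rot"]).inv()*R.from_matrix(M)).as_rotvec(degrees=True)/5; print("turn",d.round(3))
E
python3 - <<'E'
from h import *
align(); way((-.042,-.122,.19))
c=camera("top");W=cloud(c)
m=(c["range_z"]>0)&(W[...,2]>0.027)&(W[...,2]<0.045)&(abs(W[...,0]-.725)<.03)&(abs(W[...,1]-.036)<.17)
p=W[m]
for lo in np.arange(-.12,.2,.04):
    q=p[(p[:,1]>=lo)&(p[:,1]<lo+.04)]; print(round(lo,2),len(q),np.percentile(q[:,0],[2,50,98]).round(4) if len(q) else '')
print(p[:,1].min(),p[:,1].max())
E
```

```text
turn [ 4.1e+00 -1.0e-03 -0.0e+00]
(-0.042, -0.122, 0.19) [ 0.4876 -0.0726  0.19  ] [ 0.387 10.783 -8.407]
-0.12 83 [0.7094 0.7189 0.7292]
-0.08 90 [0.7091 0.7185 0.7517]
-0.04 81 [0.7094 0.7197 0.7525]
0.0 85 [0.7093 0.7184 0.7302]
0.04 91 [0.7098 0.7195 0.7301]
0.08 87 [0.7103 0.7191 0.7532]
0.12 85 [0.7101 0.7194 0.7526]
0.16 75 [0.7101 0.7193 0.7285]
-0.12091417831964861 0.19718239563410647
```

```bash
python3 -m inch '[[4.1,0,0,0.39,10.78,-8.41,-1],[4.1,0,0,0.39,10.78,-8.41,-1],[4.1,0,0,0.39,10.78,-8.41,-1],[4.1,0,0,0.39,10.78,-8.41,-1],[4.1,0,0,0.39,10.78,-8.41,-1],[4.1,0,0,0.39,10.78,-8.41,-1],[4.1,0,0,0.39,10.78,-8.41,-1],[4.1,0,0,0.39,10.78,-8.41,-1],[4.1,0,0,0.39,10.78,-8.41,-1],[4.1,0,0,0.39,10.78,-8.41,-1],[4.1,0,0,0.39,10.78,-8.41,-1],[4.1,0,0,0.39,10.78,-8.41,-1]]'
python3 - <<'E'
from h import *
align(); way((-.042,-.122,.19),(-.042,-.122,.12),(-.042,-.075,.13),(-.042,-.04,.112),(-.042,-.036,.104))
s=get_state();print(s["finger_gap"],s["wrist_force"],s["joint_positions"])
E
```

```text
time_s: 3.25
eef_pos: [0.4869, -0.0737, 0.1899]
tcp_rot: [-0.5, -0.499, 0.501, -0.5]
wrist_force: [-0.5, 0.1, 0.3]
finger_gap: 0.0003
turn [-0.023  0.004  0.002]
(-0.042, -0.122, 0.19) [ 0.4876 -0.0726  0.19  ] [-0.003  0.017 -0.029]
(-0.042, -0.122, 0.12) [ 0.4876 -0.0726  0.12  ] [ 1.747  0.017 -0.029]
(-0.042, -0.075, 0.13) [ 0.4945 -0.0261  0.13  ] [ 1.497  0.187 -1.192]
(-0.042, -0.04, 0.112) [0.4996 0.0086 0.112 ] [ 1.946  0.313 -2.058]
(-0.042, -0.036, 0.104) [0.5002 0.0125 0.104 ] [ 2.146  0.327 -2.157]
0.000288340335148758 [-0.53990896  0.08681098  0.3205582 ] [-3.25899276e-01  4.38798075e-02  1.75698152e+00 -3.74848941e-04
  1.34081875e+00  1.24700145e+00]
```

```bash
python3 -m inch '[[0,0,0,0.9,0.02,-0.03,-1],[0,0,0,1.75,0.02,-0.03,-1],[0,0,0,1.75,0.02,-0.03,-1],[0,0,0,1.65,0.1,-0.6,-1],[0,0,0,1.5,0.19,-1.2,-1],[0,0,0,1.7,0.25,-1.6,-1],[0,0,0,1.9,0.31,-2.05,-1],[0,0,0,2.0,0.31,-2.05,-1],[0,0,0,2.1,0.31,-2.05,-1],[0,0,0,2.1,0.31,-2.05,-1]]'
python3 - <<'E'
from h import *
way((-.042,-.04,.098),(-.042,-.04,.095))
for n in["top","scene"]:
    c=camera(n);cv2.imwrite(f"pics/{n}1.png",cv2.resize(c["image"][60:310,150:550],None,fx=2,fy=2))
E
```

```text
time_s: 4.5
eef_pos: [0.4994, 0.0091, 0.1052]
tcp_rot: [-0.5, -0.5, 0.5, -0.5]
wrist_force: [0.5, 0.5, -0.3]
finger_gap: 0.0008
(-0.042, -0.04, 0.098) [0.4996 0.0086 0.098 ] [0.181 0.006 0.013]
(-0.042, -0.04, 0.095) [0.4996 0.0086 0.095 ] [0.256 0.006 0.013]
```

View pics/scene1.png

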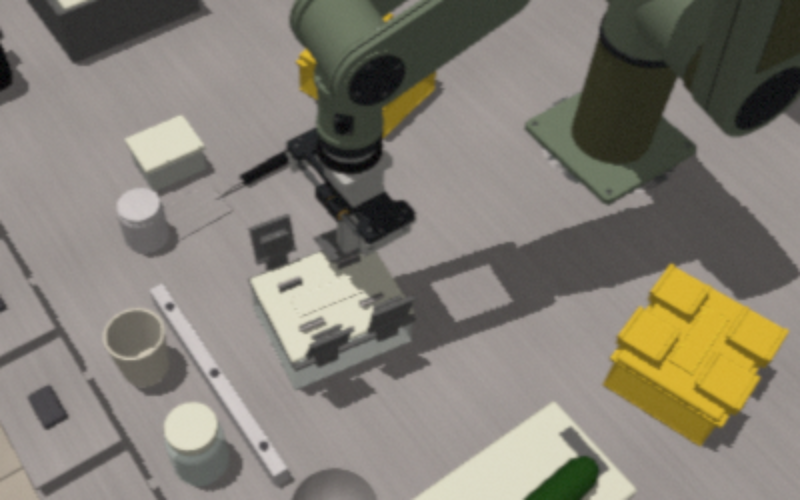

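The fingers, at about (345,235) in the crop, lie on the near-right clip, which is folded down. The other three clips are still upright. Pressing now.

```bash
python3 -m inch '[[0,0,0,0.1,0,0,-1],[0,0,0,0.2,0,0,-1]]'; python3 -m inch '[[0,0,0,0.06,0,0,-1],[0,0,0,0.06,0,0,-1]]'
```

```text
time_s: 4.85
eef_pos: [0.5006, 0.0098, 0.0986]
tcp_rot: [0.501, 0.5, -0.499, 0.5]
wrist_force: [-0.7, 3.3, 8.4]
finger_gap: 0.0006
time_s: 5.1
eef_pos: [0.5007, 0.0101, 0.0965]
tcp_rot: [0.501, 0.5, -0.499, 0.5]
wrist_force: [-0.1, 2.1, 6.1]
finger_gap: 0.0007
```

```bash
python3 -m inch '[[0,0,0,0.05,0,0,-1],[0,0,0,0.05,0,0,-1]]'; python3 -m inch '[[0,0,0,0.04,0,0,-1],[0,0,0,0.04,0,0,-1]]'
```

```text
time_s: 5.35
eef_pos: [0.5007, 0.0103, 0.0948]
tcp_rot: [0.501, 0.5, -0.499, 0.5]
wrist_force: [-1.9, 3.3, 6.9]
finger_gap: 0.0008
time_s: 5.6
eef_pos: [0.5008, 0.0104, 0.0932]
tcp_rot: [0.501, 0.5, -0.499, 0.5]
wrist_force: [-1.3, 2.9, 8.4]
finger_gap: 0.0008
```

```bash
python3 -m inch '[[0,0,0,0.03,0,0,-1],[0,0,0,0.03,0,0,-1]]'; python3 -m inch '[[0,0,0,0.03,0,0,-1],[0,0,0,0.03,0,0,-1]]'
```

```text
time_s: 5.85
eef_pos: [0.5008, 0.0105, 0.0922]
tcp_rot: [0.501, 0.5, -0.499, 0.5]
wrist_force: [-0.7, 2.8, 8.9]
finger_gap: 0.0005
time_s: 6.1
eef_pos: [0.5009, 0.0104, 0.0917]
tcp_rot: [0.501, 0.5, -0.499, 0.5]
wrist_force: [-3.3, 3.5, 13.5]
finger_gap: 0.0005
```

```bash
python3 -m inch '[[0,0,0,0.03,0,0,-1],[0,0,0,0.03,0,0,-1]]';python3 -m inch '[[0,0,0,-1,0,0,-1],[0,0,0,-1.8,0,0,-1],[0,0,0,-1.8,0,-1,-1]]'
python3 - <<'E'
from h import *
for n in["top","scene"]:
    c=camera(n);W=cloud(c);cv2.imwrite(f"pics/{n}2.png",cv2.resize(c["image"][60:310,150:550],None,fx=2,fy=2))
    for a in["clip_nr_pad"]: print(n,[(round(d["conf"],2),c2w(c,d["point"]).round(4).tolist()) for d in mark_of(n,a)[:3]])
    p=bw(-.042,-.036,0); q=W[(np.hypot(W[...,0]-p[0],W[...,1]-p[1])<.012)&(W[...,2]>.05)]; print(p,np.percentile(q[:,2],[5,50,95]) if len(q) else 0,len(q))
E
```

```text
time_s: 6.35
eef_pos: [0.501, 0.0105, 0.0914]
tcp_rot: [0.501, 0.5, -0.499, 0.5]
wrist_force: [-5.0, 4.1, 18.3]
finger_gap: 0.0003
time_s: 6.72
eef_pos: [0.5028, 0.048, 0.1636]
tcp_rot: [0.502, 0.497, -0.5, 0.501]
wrist_force: [1.1, 0.3, -0.5]
finger_gap: 0.0007
top [(0.95, [0.2338, 0.4062, 0.0898]), (0.58, [0.2019, -0.2738, 0.0905]), (0.43, [0.4987, 0.0106, 0.0948])]
[0.50019157 0.01252168 0.        ] [0.52656772 0.54409304 0.5490872 ] 123
scene [(0.84, [0.5009, 0.0133, 0.0908]), (0.75, [0.2315, 0.3976, 0.0875])]
[0.50019157 0.01252168 0.        ] [0.07477965 0.539926   0.54801551] 198
```

View pics/scene2.png

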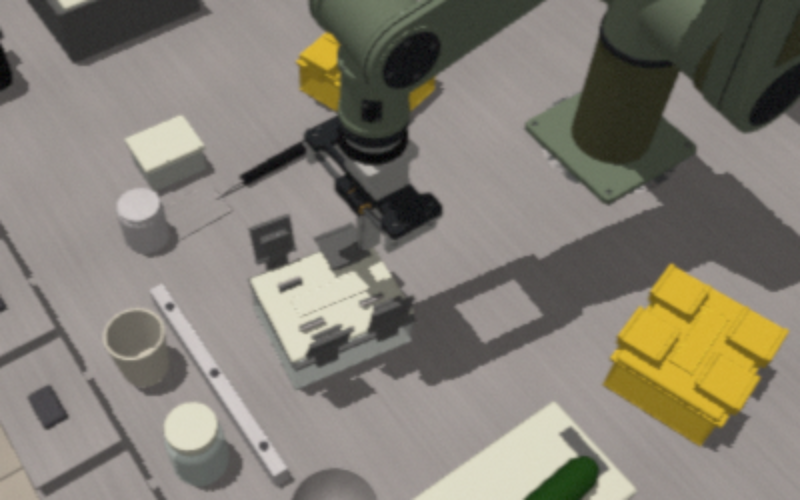

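```bash
python3 - <<'E'
from h import *
align(); way((.03,0.03,.19),(.042,.124,.19))
E
```

```text
turn [0.017 0.008 0.009]
(0.03, 0.03, 0.19) [0.5811 0.0673 0.19  ] [-0.757  2.041 -0.439]
(0.042, 0.124, 0.19) [0.6067 0.1585 0.19  ] [-0.759  2.685 -2.719]
```

```bash
python3 -m inch '[[0,0,0,-0.7,0.5,-0.3,-1],[0,0,0,-0.76,2.0,-1.2,-1],[0,0,0,-0.76,2.68,-2.72,-1],[0,0,0,-0.76,2.68,-2.72,-1],[0,0,0,-0.76,2.68,-2.72,-1]]'
python3 - <<'E'
from h import *
align(); way((.042,.124,.12),(.042,.1,.126),(.042,.075,.13),(.042,.058,.122),(.042,.04,.114),(.042,.04,.106),(.042,.04,.0985))
for n in["top","scene"]:
    c=camera(n);W=cloud(c);cv2.imwrite(f"pics/{n}3.png",cv2.resize(c["image"][60:310,150:550],None,fx=2,fy=2))
    p=bw(-.042,-.036,0); q=W[(np.hypot(W[...,0]-p[0],W[...,1]-p[1])<.012)&(W[...,2]>.05)]; print(p,np.percentile(q[:,2],[5,50,95]) if len(q) else 0,len(q))
    print(n,[(l,round(d["conf"],2),c2w(c,d["point"]).round(4).tolist()) for l in ("clip_nr_pad","box") for d in mark_of(n,l)[:3]])
E
```

```text
time_s: 7.55
eef_pos: [0.6065, 0.1577, 0.1894]
tcp_rot: [-0.499, -0.5, 0.501, -0.5]
wrist_force: [0.2, 0.5, -0.1]
finger_gap: 0.0004
turn [0.006 0.014 0.027]
(0.042, 0.124, 0.12) [0.6067 0.1585 0.12  ] [ 1.734  0.008 -0.024]
(0.042, 0.1, 0.126) [0.6032 0.1348 0.126 ] [ 1.585 -0.08   0.57 ]
(0.042, 0.075, 0.13) [0.5995 0.1101 0.13  ] [ 1.486 -0.172  1.188]
(0.042, 0.058, 0.122) [0.597  0.0932 0.122 ] [ 1.687 -0.234  1.608]
(0.042, 0.04, 0.114) [0.5944 0.0754 0.114 ] [ 1.887 -0.299  2.053]
(0.042, 0.04, 0.106) [0.5944 0.0754 0.106 ] [ 2.087 -0.299  2.053]
(0.042, 0.04, 0.0985) [0.5944 0.0754 0.0985] [ 2.275 -0.298  2.053]
[0.50019157 0.01252168 0.        ] [0.08804597 0.09156969 0.09518838] 49
top [('clip_nr_pad', 0.88, [0.2013, -0.2697, 0.0905]), ('clip_nr_pad', 0.56, [0.4974, 0.0097, 0.0904]), ('box', 0.91, [0.2036, 0.3544, -0.0007]), ('box', 0.81, [0.5472, 0.0414, -0.002]), ('box', 0.55, [0.2465, -0.2998, 0.0002])]
[0.50019157 0.01252168 0.        ] 0 0
scene [('clip_nr_pad', 0.8, [0.2309, 0.3984, 0.0922]), ('clip_nr_pad', 0.53, [0.2013, -0.271, 0.0928]), ('box', 0.81, [0.2495, -0.3029, -0.0048]), ('box', 0.66, [0.5498, 0.0417, 0.0019]), ('box', 0.63, [0.2043, 0.3513, -0.0016])]
```

View pics/scene3.png

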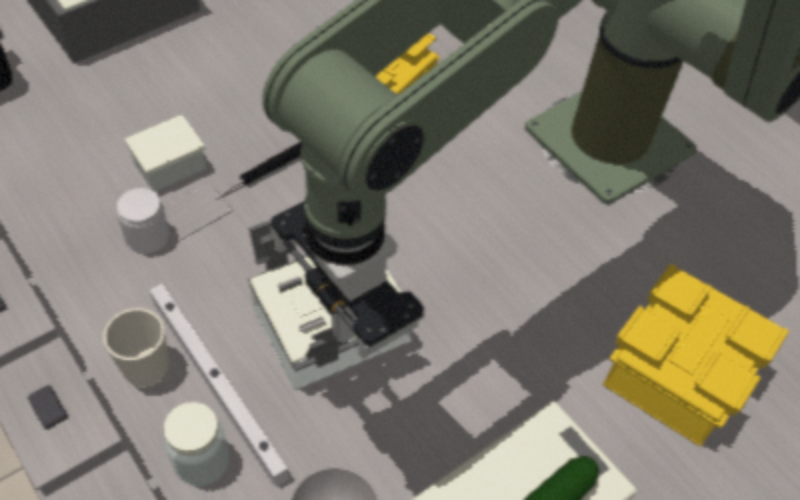

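The near-right clip's pad reads 0.0916 m, so it is shut, and the box has not moved. The gripper hangs outside the far-left clip, at about (330,340) in the crop. Sweeping that clip down next.

```bash
python3 -m inch '[[0,0,0,0.9,0,-0.02,-1],[0,0,0,1.73,0,-0.02,-1],[0,0,0,1.73,0,-0.02,-1],[0,0,0,1.6,-0.08,0.57,-1],[0,0,0,1.49,-0.17,1.19,-1],[0,0,0,1.69,-0.23,1.61,-1],[0,0,0,1.89,-0.3,2.05,-1],[0,0,0,2.09,-0.3,2.05,-1],[0,0,0,2.28,-0.3,2.05,-1],[0,0,0,2.34,-0.3,2.05,-1],[0,0,0,2.34,-0.3,2.05,-1]]'
python3 -m inch '[[0,0,0,0.04,0,0,-1],[0,0,0,0.04,0,0,-1]]';python3 -m inch '[[0,0,0,0.04,0,0,-1],[0,0,0,0.04,0,0,-1]]'
```

```text
time_s: 9.22
eef_pos: [0.5951, 0.0764, 0.0975]
tcp_rot: [0.499, 0.5, -0.5, 0.5]
wrist_force: [-2.0, -1.7, 5.1]
finger_gap: 0.0005
time_s: 9.48
eef_pos: [0.5952, 0.0763, 0.0964]
tcp_rot: [0.499, 0.5, -0.5, 0.501]
wrist_force: [-3.0, -1.4, 7.0]
finger_gap: 0.0001
time_s: 9.72
eef_pos: [0.5952, 0.0761, 0.0952]
tcp_rot: [0.499, 0.5, -0.5, 0.501]
wrist_force: [-4.4, -2.5, 8.0]
finger_gap: 0.0003
```

```bash
python3 -m inch '[[0,0,0,0.05,0,0,-1],[0,0,0,0.05,0,0,-1]]';python3 -m inch '[[0,0,0,0.04,0,0,-1],[0,0,0,0.04,0,0,-1]]';python3 -m inch '[[0,0,0,0.03,0,0,-1],[0,0,0,0.03,0,0,-1]]'
```

```text
time_s: 9.98
eef_pos: [0.5952, 0.0759, 0.0935]
tcp_rot: [0.499, 0.5, -0.5, 0.501]
wrist_force: [-4.2, -3.5, 9.8]
finger_gap: 0.0005
time_s: 10.22
eef_pos: [0.5953, 0.0759, 0.0922]
tcp_rot: [0.499, 0.5, -0.5, 0.501]
wrist_force: [-4.5, -3.1, 12.0]
finger_gap: 0.0003
time_s: 10.48
eef_pos: [0.5955, 0.0759, 0.0918]
tcp_rot: [0.499, 0.5, -0.5, 0.501]
wrist_force: [-6.4, -3.0, 14.5]
finger_gap: 0.0002
```

```bash
python3 -m inch '[[0,0,0,0.04,0,0,-1],[0,0,0,0.04,0,0,-1]]';python3 -m inch '[[0,0,0,-1,0,0,-1],[0,0,0,-2.45,0,0,-1],[0,0,0,-2.45,0,0,-1]]'
python3 - <<'E'
from h import *
align(); way((-.03,.06,.19),(-.042,.124,.19))
E
```

```text
time_s: 10.72
eef_pos: [0.5956, 0.0759, 0.0916]
tcp_rot: [0.499, 0.5, -0.5, 0.501]
wrist_force: [-8.3, -3.3, 19.9]
finger_gap: 0.0005
time_s: 11.1
eef_pos: [0.5994, 0.0772, 0.1916]
tcp_rot: [0.503, 0.497, -0.497, 0.503]
wrist_force: [-0.5, 0.7, -0.3]
finger_gap: 0.0005
turn [ 0.014 -0.002 -0.14 ]
(-0.03, 0.06, 0.19) [0.5261 0.1057 0.19  ] [ 0.017 -1.832 -0.716]
(-0.042, 0.124, 0.19) [0.5236 0.1708 0.19  ] [ 0.016 -1.893 -2.342]
```

```bash
python3 -m inch '[[0,0,0,0.02,-1.2,-0.6,-1],[0,0,0,0.02,-1.89,-1.8,-1],[0,0,0,0.02,-1.89,-2.34,-1],[0,0,0,0.02,-1.89,-2.34,-1]]'
python3 - <<'E'
from h import *
align(); way((-.042,.124,.12),(-.042,.1,.126),(-.042,.075,.13),(-.042,.058,.122),(-.042,.04,.114),(-.042,.04,.106),(-.042,.04,.0985))
for n in["top","scene"]:
    c=camera(n);W=cloud(c);cv2.imwrite(f"pics/{n}4.png",cv2.resize(c["image"][60:310,150:550],None,fx=2,fy=2))
    for sx,sy in((-1,-1),(1,1)):
        p=bw(sx*.042,sy*.036,0); q=W[(np.hypot(W[...,0]-p[0],W[...,1]-p[1])<.012)&(W[...,2]>.05)]; print(p,np.percentile(q[:,2],[5,50,95]) if len(q) else 0,len(q))
    print(n,[(l,round(d["conf"],2),c2w(c,d["point"]).round(4).tolist()) for l in ("clip_fl_pad","box","clip_fr_pad") for d in mark_of(n,l)[:3]])
E
```

```text
time_s: 11.6
eef_pos: [0.5182, 0.1715, 0.1833]
tcp_rot: [0.499, 0.501, -0.5, 0.5]
wrist_force: [0.1, -0.0, -0.5]
finger_gap: 0.0006
turn [0.041 0.003 0.023]
(-0.042, 0.124, 0.12) [0.5236 0.1708 0.12  ] [1.582 0.137 0.018]
(-0.042, 0.1, 0.126) [0.5201 0.1471 0.126 ] [1.433 0.047 0.611]
(-0.042, 0.075, 0.13) [0.5164 0.1223 0.13  ] [ 1.333 -0.047  1.229]
(-0.042, 0.058, 0.122) [0.5139 0.1055 0.122 ] [ 1.533 -0.11   1.649]
(-0.042, 0.04, 0.114) [0.5113 0.0877 0.114 ] [ 1.734 -0.177  2.094]
(-0.042, 0.04, 0.106) [0.5113 0.0877 0.106 ] [ 1.934 -0.177  2.094]
(-0.042, 0.04, 0.0985) [0.5113 0.0877 0.0985] [ 2.121 -0.176  2.094]
[0.50019157 0.01252168 0.        ] [0.08794349 0.09172047 0.09586446] 51
[0.59380843 0.07147832 0.        ] [0.08699995 0.09120844 0.09520944] 50
top [('clip_fl_pad', 0.9, [0.2963, -0.3239, 0.0896]), ('clip_fl_pad', 0.73, [0.4966, 0.0116, 0.0934]), ('clip_fl_pad', 0.57, [0.5937, 0.0714, 0.0875]), ('box', 0.93, [0.5443, 0.0445, -0.0015]), ('box', 0.92, [0.2039, 0.3593, -0.0021]), ('box', 0.9, [0.2453, -0.3023, -0.004]), ('clip_fr_pad', 0.81, [0.2294, -0.3456, 0.0888]), ('clip_fr_pad', 0.59, [0.1535, 0.3755, 0.0908]), ('clip_fr_pad', 0.45, [0.5758, -0.0559, 0.1301])]
[0.50019157 0.01252168 0.        ] [0.07329898 0.09081271 0.09606956] 72
[0.59380843 0.07147832 0.        ] [0.08884645 0.09193728 0.09564249] 65
scene [('clip_fl_pad', 0.84, [0.5941, 0.0658, 0.091]), ('clip_fl_pad', 0.73, [0.7866, -0.0426, 0.0031]), ('clip_fl_pad', 0.52, [0.296, -0.3275, 0.0898]), ('box', 0.88, [0.2499, -0.3042, -0.0041]), ('box', 0.87, [0.5492, 0.0391, -0.0014]), ('box', 0.78, [0.2014, 0.3529, -0.0005]), ('clip_fr_pad', 0.72, [0.1488, 0.3753, 0.0878]), ('clip_fr_pad', 0.57, [0.2261, -0.349, 0.0964])]
```

View pics/scene4.png

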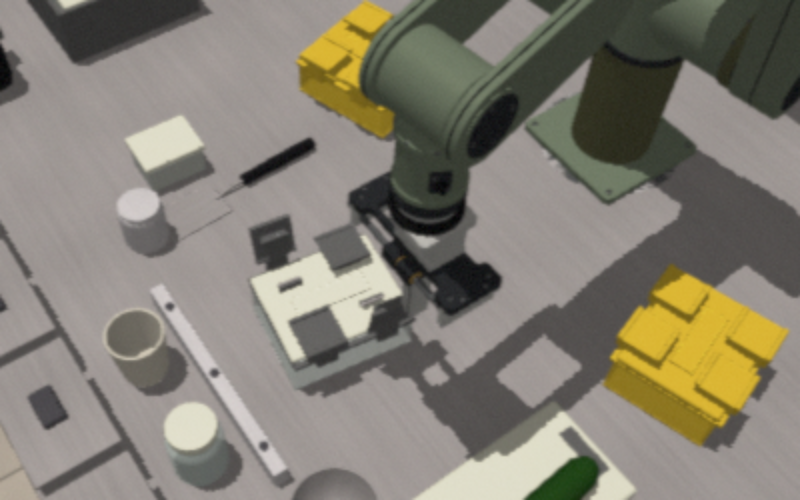

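View pics/top4.png

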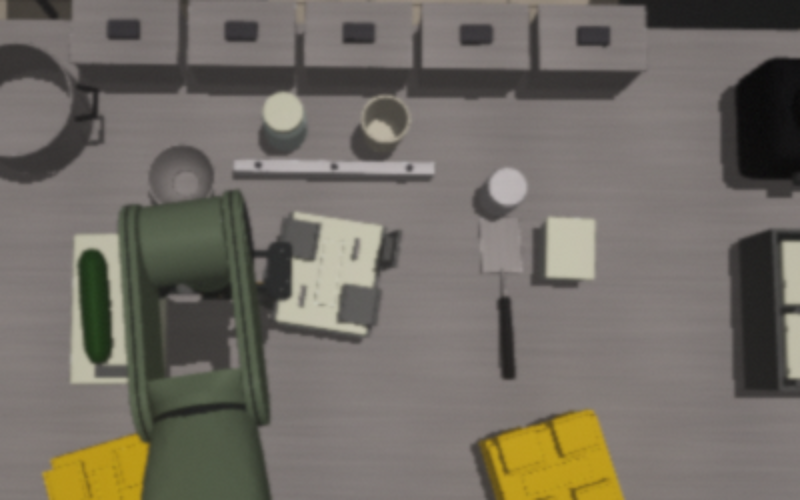

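The near-right clip (scene crop 343,247) and far-left clip (320,333) lie flat at 0.0915 m. Near-left (385,318) and far-right (272,240) are upright, which is the diagonal order wanted. Near-left is next.

```bash
python3 -m inch '[[0,0,0,0.8,0.1,0,-1],[0,0,0,1.55,0.1,0,-1],[0,0,0,1.58,0.13,0.02,-1],[0,0,0,1.45,0.05,0.61,-1],[0,0,0,1.35,-0.05,1.23,-1],[0,0,0,1.55,-0.11,1.65,-1],[0,0,0,1.75,-0.18,2.09,-1],[0,0,0,1.95,-0.18,2.09,-1],[0,0,0,2.12,-0.18,2.09,-1],[0,0,0,2.16,-0.18,2.09,-1],[0,0,0,2.16,-0.18,2.09,-1]]'
python3 -m inch '[[0,0,0,0.04,0,0,-1],[0,0,0,0.04,0,0,-1]]';python3 -m inch '[[0,0,0,0.04,0,0,-1],[0,0,0,0.04,0,0,-1]]';python3 -m inch '[[0,0,0,0.04,0,0,-1],[0,0,0,0.04,0,0,-1]]'
```

```text
time_s: 13.38
eef_pos: [0.5123, 0.0864, 0.0987]
tcp_rot: [0.499, 0.5, -0.5, 0.5]
wrist_force: [-2.0, -0.7, 5.7]
finger_gap: 0.0002
time_s: 13.62
eef_pos: [0.5124, 0.0863, 0.0974]
tcp_rot: [0.499, 0.5, -0.5, 0.501]
wrist_force: [-2.2, -1.9, 6.1]
finger_gap: 0.0005
time_s: 13.88
eef_pos: [0.5124, 0.0861, 0.0962]
tcp_rot: [0.499, 0.5, -0.5, 0.501]
wrist_force: [-3.2, -3.0, 9.4]
finger_gap: 0.0008
time_s: 14.12
eef_pos: [0.5125, 0.086, 0.0946]
tcp_rot: [0.499, 0.5, -0.5, 0.501]
wrist_force: [-3.6, -2.5, 8.1]
finger_gap: 0.001
```

```bash
python3 -m inch '[[0,0,0,0.04,0,0,-1],[0,0,0,0.04,0,0,-1]]';python3 -m inch '[[0,0,0,0.04,0,0,-1],[0,0,0,0.04,0,0,-1]]';python3 -m inch '[[0,0,0,0.04,0,0,-1],[0,0,0,0.04,0,0,-1]]'
```

```text
time_s: 14.38
eef_pos: [0.5124, 0.0859, 0.0932]
tcp_rot: [0.499, 0.5, -0.5, 0.501]
wrist_force: [-3.3, -3.6, 9.5]
finger_gap: 0.0006
time_s: 14.62
eef_pos: [0.5126, 0.0859, 0.0919]
tcp_rot: [0.499, 0.5, -0.5, 0.501]
wrist_force: [-4.9, -3.5, 11.2]
finger_gap: 0.0005
time_s: 14.88
eef_pos: [0.5127, 0.0859, 0.0916]
tcp_rot: [0.499, 0.5, -0.5, 0.501]
wrist_force: [-7.6, -3.4, 18.2]
finger_gap: 0.0003
```

Same bottoming signature as before. Lifting and crossing to the far-right clip.

```bash
python3 -m inch '[[0,0,0,-1,0,0,-1],[0,0,0,-2.45,0,0,-1],[0,0,0,-2.45,0,0,-1]]'
python3 - <<'E'
from h import *
align(); way((-.042,-.124,.19),(.042,-.124,.19))
E
```

```text
time_s: 15.25
eef_pos: [0.5165, 0.0872, 0.1922]
tcp_rot: [0.503, 0.497, -0.497, 0.503]
wrist_force: [0.4, -0.8, 0.5]
finger_gap: 0.0005
turn [ 0.013 -0.005 -0.135]
(-0.042, -0.124, 0.19) [ 0.4873 -0.0745  0.19  ] [ 0.044 -0.735  4.042]
(0.042, -0.124, 0.19) [ 0.5704 -0.0868  0.19  ] [0.068 1.342 4.351]
```

```bash
python3 -m inch '[[0,0,0,0,0,1.5,-1],[0,0,0,0,0.6,3.0,-1],[0,0,0,0.05,1.34,4.35,-1],[0,0,0,0.05,1.34,4.35,-1],[0,0,0,0.05,1.34,4.35,-1],[0,0,0,0.05,1.34,4.35,-1]]'
python3 - <<'E'
from h import *
align(); way((.042,-.124,.12),(.042,-.1,.126),(.042,-.075,.13),(.042,-.058,.122),(.042,-.04,.114),(.042,-.04,.106),(.042,-.04,.0985))
for n in["top","scene"]:
    c=camera(n);W=cloud(c);cv2.imwrite(f"pics/{n}5.png",cv2.resize(c["image"][60:310,150:550],None,fx=2,fy=2))
    for sx,sy in((-1,-1),(1,1),(-1,1)):
        p=bw(sx*.042,sy*.036,0); q=W[(np.hypot(W[...,0]-p[0],W[...,1]-p[1])<.012)&(W[...,2]>.05)]; print(p,np.percentile(q[:,2],[5,50,95]) if len(q) else 0,len(q))
    print(n,[(l,round(d["conf"],2),c2w(c,d["point"]).round(4).tolist()) for l in ("clip_nl_pad","box","clip_fr_pad") for d in mark_of(n,l)[:3]])
E
```

```text
time_s: 16.0
eef_pos: [0.5651, -0.086, 0.184]
tcp_rot: [0.499, 0.501, -0.5, 0.5]
wrist_force: [1.2, 0.1, 0.1]
finger_gap: 0.0008
turn [ 0.022 -0.009  0.016]
(0.042, -0.124, 0.12) [ 0.5704 -0.0868  0.12  ] [1.599 0.136 0.022]
(0.042, -0.1, 0.126) [ 0.5739 -0.0631  0.126 ] [ 1.45   0.225 -0.572]
(0.042, -0.075, 0.13) [ 0.5776 -0.0383  0.13  ] [ 1.35   0.317 -1.19 ]
(0.042, -0.058, 0.122) [ 0.5801 -0.0215  0.122 ] [ 1.55  0.38 -1.61]
(0.042, -0.04, 0.114) [ 0.5827 -0.0037  0.114 ] [ 1.751  0.447 -2.055]
(0.042, -0.04, 0.106) [ 0.5827 -0.0037  0.106 ] [ 1.951  0.448 -2.055]
(0.042, -0.04, 0.0985) [ 0.5827 -0.0037  0.0985] [ 2.138  0.448 -2.054]
[0.50019157 0.01252168 0.        ] [0.08782642 0.09161258 0.09538464] 52
[0.59380843 0.07147832 0.        ] [0.08718589 0.09232549 0.09486928] 49
[0.51070955 0.08374929 0.        ] [0.08844191 0.09184284 0.09507311] 50
top [('clip_nl_pad', 0.87, [0.2726, -0.2469, 0.0912]), ('clip_nl_pad', 0.72, [0.5052, 0.0847, 0.0928]), ('clip_nl_pad', 0.7, [0.2549, 0.3383, 0.0905]), ('box', 0.95, [0.5457, 0.0417, 0.0001]), ('box', 0.9, [0.2011, 0.3579, -0.0006]), ('clip_fr_pad', 0.98, [0.1545, 0.3768, 0.0938]), ('clip_fr_pad', 0.91, [0.2277, -0.3413, 0.0898])]
[0.50019157 0.01252168 0.        ] [0.0727238  0.09076992 0.09546107] 72
[0.59380843 0.07147832 0.        ] [0.08874174 0.09198359 0.09532521] 68
[0.51070955 0.08374929 0.        ] [0.08857471 0.09189253 0.09455635] 58
scene [('clip_nl_pad', 0.96, [0.5087, 0.083, 0.0915]), ('clip_nl_pad', 0.84, [0.2518, 0.3319, 0.0906]), ('clip_nl_pad', 0.61, [0.595, 0.0644, 0.0916]), ('box', 0.8, [0.2039, 0.3525, -0.0024]), ('box', 0.63, [0.2499, -0.3038, -0.0016]), ('box', 0.56, [0.5471, 0.0388, 0.0012]), ('clip_fr_pad', 0.96, [0.5742, -0.0541, 0.1298]), ('clip_fr_pad', 0.81, [0.2253, -0.3501, 0.0941]), ('clip_fr_pad', 0.73, [0.1493, 0.3771, 0.0903])]
```

View pics/scene5.png

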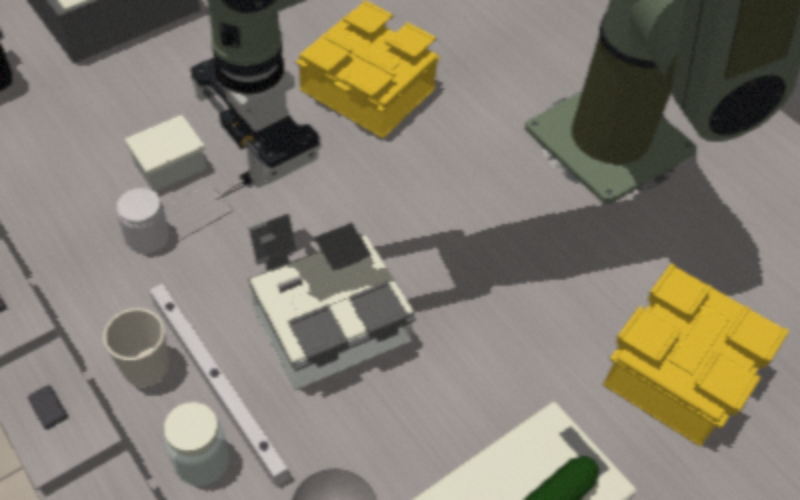

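Three clips are flat at about 0.0917 m, and only far-right (272,240) is still upright. Closing that one.

```bash
python3 -m inch '[[0,0,0,0.8,0.1,0.02,-1],[0,0,0,1.55,0.13,0.02,-1],[0,0,0,1.6,0.13,0.02,-1],[0,0,0,1.45,0.22,-0.57,-1],[0,0,0,1.35,0.32,-1.19,-1],[0,0,0,1.55,0.38,-1.61,-1],[0,0,0,1.75,0.44,-2.05,-1],[0,0,0,1.95,0.44,-2.05,-1],[0,0,0,2.14,0.44,-2.05,-1],[0,0,0,2.18,0.44,-2.05,-1],[0,0,0,2.18,0.44,-2.05,-1]]'
python3 -m inch '[[0,0,0,0.04,0,0,-1],[0,0,0,0.04,0,0,-1]]';python3 -m inch '[[0,0,0,0.04,0,0,-1],[0,0,0,0.04,0,0,-1]]';python3 -m inch '[[0,0,0,0.04,0,0,-1],[0,0,0,0.04,0,0,-1]]'
```

```text
time_s: 17.77
eef_pos: [0.5835, -0.0058, 0.0979]
tcp_rot: [0.5, 0.5, -0.5, 0.5]
wrist_force: [-0.5, 2.7, 5.8]
finger_gap: 0.0003
time_s: 18.02
eef_pos: [0.5837, -0.0057, 0.0968]
tcp_rot: [0.501, 0.5, -0.5, 0.5]
wrist_force: [-2.4, 1.7, 6.0]
finger_gap: 0.0007
time_s: 18.27
eef_pos: [0.5837, -0.0056, 0.0955]
tcp_rot: [0.501, 0.5, -0.5, 0.5]
wrist_force: [-2.1, 2.6, 8.1]
finger_gap: 0.0005
time_s: 18.52
eef_pos: [0.5838, -0.0054, 0.0941]
tcp_rot: [0.501, 0.5, -0.5, 0.499]
wrist_force: [-3.1, 3.3, 8.1]
finger_gap: 0.0005
```

```bash
python3 -m inch '[[0,0,0,0.04,0,0,-1],[0,0,0,0.04,0,0,-1]]';python3 -m inch '[[0,0,0,0.04,0,0,-1],[0,0,0,0.04,0,0,-1]]';python3 -m inch '[[0,0,0,0.04,0,0,-1],[0,0,0,0.04,0,0,-1]]'
```

```text
time_s: 18.77
eef_pos: [0.5838, -0.0054, 0.0926]
tcp_rot: [0.501, 0.5, -0.5, 0.499]
wrist_force: [-1.8, 3.3, 8.8]
finger_gap: 0.0003
time_s: 19.02
eef_pos: [0.584, -0.0053, 0.0918]
tcp_rot: [0.501, 0.5, -0.5, 0.5]
wrist_force: [-4.0, 3.4, 12.3]
finger_gap: 0.0002
time_s: 19.27
eef_pos: [0.5841, -0.0054, 0.0915]
tcp_rot: [0.501, 0.5, -0.5, 0.5]
wrist_force: [-6.1, 4.3, 18.7]
finger_gap: 0.0006
```

```bash
python3 -m inch '[[0,0,0,-1,0,0,-1],[0,0,0,-2.45,0,0,-1],[0,0,0,-2.45,0,0,-1]]'
python3 - <<'E'
from h import *
align(); print(rel([.40,.05,.19]))
E
```

```text
time_s: 19.65
eef_pos: [0.5876, -0.0072, 0.1918]
tcp_rot: [0.503, 0.496, -0.498, 0.503]
wrist_force: [0.7, 0.2, -0.0]
finger_gap: 0.0003
turn [-0.012  0.026 -0.134]
[-0.0140782  -4.69053059 -1.42582244]
```

```bash
python3 -m inch '[[0,0,0,0,-1,-0.3,-1],[0,0,0,0,-2.3,-0.7,-1],[0,0,0,0,-3.6,-1.1,-0.5],[0,0,0,0,-4.69,-1.43,0.4],[0,0,0,0,-4.69,-1.43,0.4],[0,0,0,0,-4.69,-1.43,0.4],[0,0,0,0,-4.69,-1.43,0.4],[0,0,0,0,-4.69,-1.43,0.4]]'
python3 - <<'E'
from h import *
align(); print(get_state()["finger_gap"],rel([.405,.053,.035]),rel([.42,.053,.035]))
for n in["top","scene"]:
    c=camera(n);W=cloud(c);cv2.imwrite(f"pics/{n}6.png",cv2.resize(c["image"][60:310,150:550],None,fx=2,fy=2))
    for sx,sy in((-1,-1),(1,1),(-1,1),(1,-1)):
        p=bw(sx*.042,sy*.036,0); q=W[(np.hypot(W[...,0]-p[0],W[...,1]-p[1])<.012)&(W[...,2]>.05)]; print(p,np.percentile(q[:,2],[5,50,95]) if len(q) else 0,len(q))
    m=(c["range_z"]>0)&(W[...,2]>0.05)&(W[...,2]<0.098)&(abs(W[...,0]-.55)<.1)&(abs(W[...,1]-.042)<.12)
    if n=="top": print(cv2.minAreaRect((W[m][:,:2]*1000).astype(np.float32)))
E
```

```text
time_s: 20.65
eef_pos: [0.3967, 0.0511, 0.1858]
tcp_rot: [-0.5, -0.5, 0.5, -0.5]
wrist_force: [0.6, 0.2, -0.5]
finger_gap: 0.0569
turn [-0.007  0.001  0.002]
0.0568589861307865 [ 3.76997668  0.2078119  -0.04707228] [ 3.76990398  0.58281182 -0.04731227]
[0.50019157 0.01252168 0.        ] [0.08736    0.09119927 0.0960073 ] 51
[0.59380843 0.07147832 0.        ] [0.08765904 0.09206331 0.09472805] 50
[0.51070955 0.08374929 0.        ] [0.08927258 0.09208401 0.09558523] 49
[5.83290449e-01 2.50708814e-04 0.00000000e+00] [0.08871291 0.09110741 0.09421054] 48
((545.6126098632812, 41.86862564086914), (163.6697235107422, 171.27706909179688), 81.90745544433594)
[0.50019157 0.01252168 0.        ] [0.07374578 0.09111948 0.09582267] 74
[0.59380843 0.07147832 0.        ] [0.08860193 0.09147379 0.09460236] 67
[0.51070955 0.08374929 0.        ] [0.08925651 0.09177611 0.0961664 ] 65
[5.83290449e-01 2.50708814e-04 0.00000000e+00] [0.07211182 0.09117516 0.0962321 ] 82
```

View pics/scene6.png

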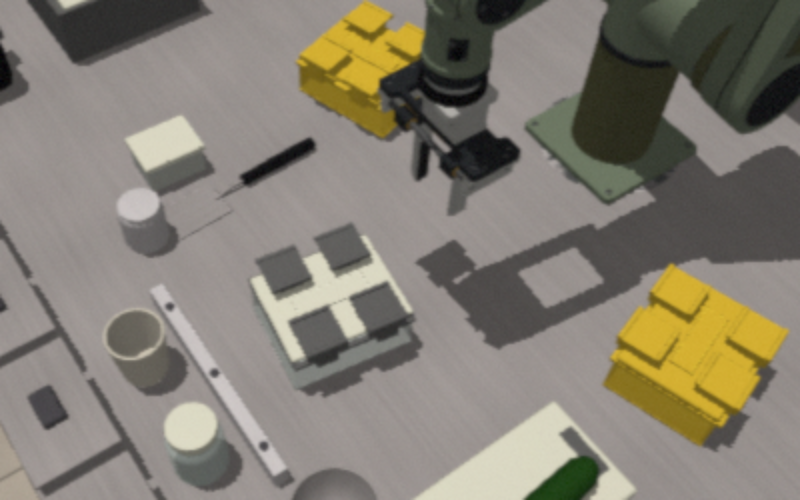

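View pics/top6.png

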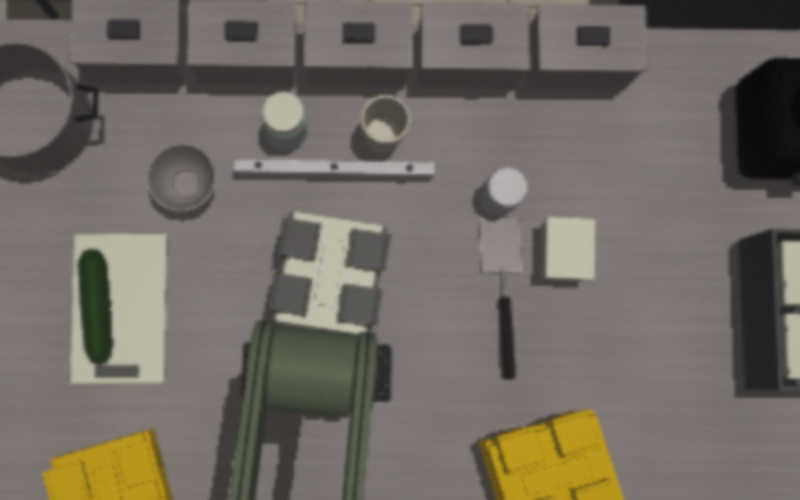

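All four clips are flat at about 0.091–0.092 m in both views. The gripper is behind the container. I'll descend and push with both fingers.

```bash
python3 -m inch '[[0,0,0,1,0.2,-0.05,0.4],[0,0,0,2.2,0.2,-0.05,0.4],[0,0,0,3.4,0.2,-0.05,0.4],[0,0,0,3.8,0.2,-0.05,0.4],[0,0,0,3.8,0.3,-0.05,0.4],[0,0,0,3.8,0.55,-0.05,0.4],[0,0,0,3.8,0.8,-0.05,0.4],[0,0,0,3.8,1.05,-0.05,0.4],[0,0,0,3.8,1.3,-0.05,0.4],[0,0,0,3.8,1.3,-0.05,0.4]]'
```

```text
time_s: 22.0
eef_pos: [0.4487, 0.0535, 0.034]
tcp_rot: [0.5, 0.5, -0.5, 0.5]
wrist_force: [-0.2, 0.2, -0.1]
finger_gap: 0.0658
```

```bash
python3 -m inch '[[0,0,0,0,0.12,0,0.4],[0,0,0,0,0.25,0,0.4],[0,0,0,0,0.37,0,0.4],[0,0,0,0,0.5,0,0.4],[0,0,0,0,0.62,0,0.4],[0,0,0,0,0.75,0,0.4],[0,0,0,0,0.87,0,0.4],[0,0,0,0,1.0,0,0.4],[0,0,0,0,1.12,0,0.4],[0,0,0,0,1.25,0,0.4]]'
python3 - <<'E'
from h import *
for n in["top","scene"]:
    c=camera(n);W=cloud(c);cv2.imwrite(f"pics/{n}7.png",cv2.resize(c["image"][60:310,150:550],None,fx=2,fy=2))
    m=(c["range_z"]>0)&(W[...,2]>0.06)&(W[...,2]<0.098)&(W[...,0]>.45)&(W[...,0]<.705)&(abs(W[...,1]-.042)<.12)
    print(cv2.minAreaRect((W[m][:,:2]*1000).astype(np.float32)),W[m].max(0))
E
```

```text
time_s: 23.25
eef_pos: [0.4955, 0.0532, 0.0332]
tcp_rot: [-0.499, -0.501, 0.501, -0.499]
wrist_force: [-5.1, -1.0, 2.9]
finger_gap: 0.0657
((609.5753784179688, 52.33190155029297), (163.79849243164062, 131.6929473876953), 88.20509338378906) [0.67593479 0.13360324 0.09776455]
((583.909912109375, 50.91050338745117), (165.6147918701172, 190.4877166748047), 89.18482971191406) [0.6796907  0.13353751 0.09792165]
```

View pics/scene7.png

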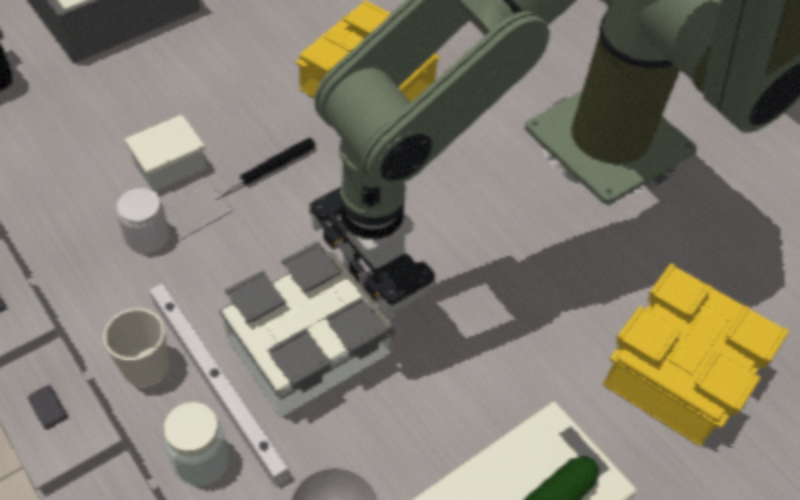

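The container has turned square to the rail. Its far edge is at x ≈ 0.677, about 33 mm short. Pushing on.

```bash
python3 -m inch '[[0,0,0,0,0.12,0,0.4],[0,0,0,0,0.25,0,0.4],[0,0,0,0,0.37,0,0.4],[0,0,0,0,0.5,0,0.4],[0,0,0,0,0.6,0,0.4],[0,0,0,0,0.68,0,0.4],[0,0,0,0,0.74,0,0.4],[0,0,0,0,0.74,0,0.4]]'; python3 -m inch '[[0,0,0,0,0.05,0,0.4],[0,0,0,0,0.05,0,0.4]]';python3 -m inch '[[0,0,0,0,0.05,0,0.4],[0,0,0,0,0.05,0,0.4]]'
```

```text
time_s: 24.35
eef_pos: [0.528, 0.0535, 0.034]
tcp_rot: [0.5, 0.5, -0.5, 0.5]
wrist_force: [-2.3, -0.3, -1.4]
finger_gap: 0.066
time_s: 24.6
eef_pos: [0.5297, 0.0535, 0.0341]
tcp_rot: [0.5, 0.5, -0.5, 0.5]
wrist_force: [-3.2, 0.3, 0.3]
finger_gap: 0.0657
time_s: 24.85
eef_pos: [0.5317, 0.0535, 0.0341]
tcp_rot: [0.5, 0.5, -0.5, 0.5]
wrist_force: [-4.0, 0.2, 0.6]
finger_gap: 0.0661
```

```bash
python3 -m inch '[[0,0,0,0,0.05,0,0.4],[0,0,0,0,0.05,0,0.4]]';python3 -m inch '[[0,0,0,0,0.05,0,0.4],[0,0,0,0,0.05,0,0.4]]';python3 -m inch '[[0,0,0,0,0.05,0,0.4],[0,0,0,0,0.05,0,0.4]]'
```

```text
time_s: 25.1
eef_pos: [0.5317, 0.0535, 0.034]
tcp_rot: [0.499, 0.501, -0.501, 0.499]
wrist_force: [-9.6, -0.4, 5.3]
finger_gap: 0.0658
time_s: 25.35
eef_pos: [0.5315, 0.0536, 0.0337]
tcp_rot: [0.498, 0.502, -0.502, 0.498]
wrist_force: [-12.1, -1.3, 9.4]
finger_gap: 0.0659
time_s: 25.6
eef_pos: [0.5314, 0.0537, 0.0333]
tcp_rot: [0.497, 0.503, -0.503, 0.497]
wrist_force: [-17.4, -0.7, 13.1]
finger_gap: 0.0655
```

Contact with the rail at 17 N with no further travel. I'll back off straight, lift and check.

```bash
python3 -m inch '[[0,0,0,0,-0.3,0,0.4],[0,0,0,0,-1,0,0.4],[0,0,0,0,-2,0,0.4],[0,0,0,0,-3,0,0.4],[0,0,0,-1,-3,0,0.4],[0,0,0,-2.2,-3.2,0,0.4],[0,0,0,-3.5,-3.2,0,0.4],[0,0,0,-3.5,-3.2,0,0.4]]'
python3 - <<'E'
from h import *
for n in["top","scene"]:
    c=camera(n);W=cloud(c);cv2.imwrite(f"pics/{n}8.png",cv2.resize(c["image"][60:310,150:550],None,fx=2,fy=2))
    v=c["range_z"]>0
    m=v&(W[...,2]>0.068)&(W[...,2]<0.098)&(W[...,0]>.5)&(W[...,0]<.73)&(abs(W[...,1]-.048)<.10)
    print(n,cv2.minAreaRect((W[m][:,:2]*1000).astype(np.float32)))
    p=W[m]
    for lo in np.arange(-.02,.11,.02):
        q=p[(p[:,1]>=lo)&(p[:,1]<lo+.02)]; print(round(lo,2),len(q),q[:,0].max().round(4),end=' ')
    BCx=W[m][:,:2]; ctr=np.array(cv2.minAreaRect((BCx*1000).astype(np.float32))[0])/1000
    for sx in(-1,1):
        for sy in(-1,1):
            q=W[v&(np.hypot(W[...,0]-ctr[0]-sx*.042,W[...,1]-ctr[1]-sy*.036)<.012)&(W[...,2]>.05)];print(sx,sy,np.median(q[:,2]) if len(q) else None)
    for l in["box_far_left","box_far_right","rail_face","box"]:
        print(l,[(round(d["conf"],2),c2w(c,d["point"]).round(3).tolist()) for d in mark_of(n,l)[:3]])
E
```

```text
time_s: 26.6
eef_pos: [0.4152, 0.0531, 0.1797]
tcp_rot: [0.504, 0.496, -0.496, 0.504]
wrist_force: [-0.2, -0.7, 0.4]
finger_gap: 0.0657
top ((625.2723388671875, 54.38910675048828), (170.9624481201172, 162.14810180664062), 0.07512305676937103)
-0.02 329 0.7087 0.0 376 0.7081 0.02 350 0.7074 0.04 350 0.7079 0.06 373 0.7107 0.08 362 0.7101 0.1 362 0.7096 -1 -1 0.09180539730716722
-1 1 0.09153881531554368
1 -1 0.09149621760474264
1 1 0.0914248802674348
box_far_left [(0.89, [0.141, 0.27, 0.016]), (0.16, [0.79, 0.116, -0.005])]
box_far_right [(0.39, [0.677, -0.231, -0.003])]
rail_face [(0.82, [0.711, 0.037, 0.017]), (0.69, [0.585, 0.018, 0.091])]
box [(0.92, [0.624, 0.052, -0.004]), (0.61, [0.249, -0.302, -0.001])]
scene ((627.650146484375, 52.094539642333984), (171.04861450195312, 165.0101318359375), 0.3406173586845398)
-0.02 415 0.7124 0.0 455 0.7126 0.02 560 0.7123 0.04 461 0.7127 0.06 350 0.7131 0.08 492 0.7127 0.1 506 0.7128 -1 -1 0.09099013208335939
-1 1 0.09196262982963291
1 -1 0.0919021543460643
1 1 0.0917340657037145
box_far_left [(0.95, [0.709, 0.117, 0.021]), (0.95, [0.34, -0.362, 0.02])]
box_far_right [(0.85, [0.711, -0.015, 0.019])]
rail_face [(0.58, [0.71, 0.034, 0.016]), (0.34, [0.786, -0.043, -0.002]), (0.19, [0.696, 0.277, -0.003])]
box [(0.98, [0.202, 0.355, -0.005]), (0.76, [0.251, -0.302, -0.005]), (0.59, [0.63, 0.055, 0.0])]
```

View pics/scene8.png

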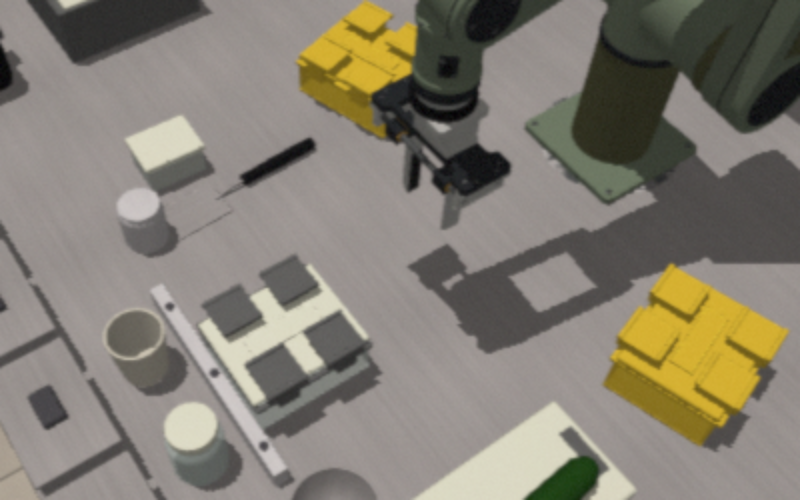

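View pics/top8.png

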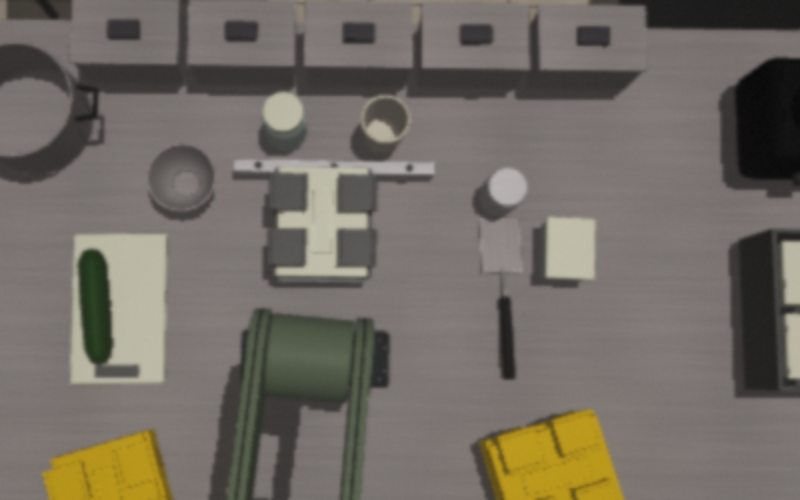

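The container lies flush along the rail (top crop 270–375, 168). All clips are flat, the bystanders are in place, and the gripper is clear. Letting the arm settle, then handing in.

```bash
python3 -m inch '[[0,0,0,0,0,0,0.4],[0,0,0,0,0,0,0.4],[0,0,0,0,0,0,0.4]]'; python3 -c "
from rig import r
print(r.close_job())"
```

```text
time_s: 27.48
eef_pos: [0.4095, 0.0535, 0.1739]
tcp_rot: [0.5, 0.5, -0.5, 0.5]
wrist_force: [0.3, -0.1, -0.0]
finger_gap: 0.0657
the job is handed in; nothing more can be done
None
```

I closed all four clips in the order near-right, far-left, near-left, far-right. I then pushed the container square against the rail with both fingers and handed the job in at about 27.5 s; no verdict was reported.

**Forces:** wrist force readings reached about 22 N while pressing the clips and about 22 N against the rail (17 N along the push). These are end-of-move readings, not a continuous peak. I did not see a distinct force drop when a clip snapped. I took each as shut because it hit bottom and the clip still lay flat after I let go.

**Last checks:**
- **Clips:** all four pads measured 0.091–0.092 m high in both cameras, which is the shut height.
- **Far wall:** its edge read x = 0.707–0.711 in the top view and 0.712–0.713 in the scene view. The rail face read about 0.710. The two views differ by about 2–5 mm, slightly more than the calibration error and inside the 6 mm limit.
- **Position along the rail:** the container's centre is about 16 mm from the rail's middle, with yaw within 0.4°.
- **Surroundings:** the bystanders looked unmoved in the pictures, and the gripper was clear of everything. I did not measure the bystanders' positions again.

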